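Shut the carat balance's draft shield and tare it

TASK

Get the balance ready for weighing the rings: with the fingertips, push the draft shield's glass lid and its left side door fully shut, gently and in either order, then press the blue tare key all the way down and let it come up again. Nothing is to be picked up: the dish stays as it is on the pan, and the rings, wax block, weight and tools stay where they lie.

Things in the scene. Friction and masses are not known exactly. Their poses are not given: they have to be found in the camera images.
- balance: White balance fixed to the bench, 280 (x) x 200 (y) mm; origin under its centre, x to its rear, y to its left, z up. Console x -140 to -55, top 48 mm high, display hood in its middle (y -48 to 48, 70 mm high). Behind it the base is 62 mm high and carries the glass shield: x -55 to 85, y -78 to 83, up to z 162 mm; its right pane is fixed. White tower x 85 to 140, 160 mm high.
- lid (a joint): Sliding top lid of the draft shield: 0 = fully shut, grows to 0.09 m as it slides to the rear (balance +x). Stays where it is left; 1 to 2 N slide it; solid stop at 0. Glass plate in a black frame, 142 x 152 mm, upper side 167 mm above the bench.
- lid_ledge (a point): Centre of the upright rear face (looking to balance +x) of the lid's black finger ledge; moves with the lid. The ledge is 92 mm wide (y) and stands 13 mm above the lid (z 167 to 180 mm; this point 173.5). Its front is a ramp: push it from behind towards balance -x. Shut: x -30, y 0 mm in the balance's frame. Flat lid lies behind it for 115 mm.
- door (a joint): Sliding left side door (balance +y side): 0 = fully shut, grows to 0.09 m as it slides to the rear (balance +x). Stays where it is left; 1 to 2 N slide it; solid stop at 0. Glass, 140 mm long, 66 to 158 mm above the bench, outer face at y 83 mm.
- door_ledge (a point): Centre of the upright rear face (looking to balance +x) of the side door's black finger ledge; moves with the door. The ledge stands out sideways, y 83 to 113 mm, from 70 to 156 mm high (this point: y 98, 113 mm high). Its front is a ramp: push it from behind towards balance -x with the fingers reaching down beside the door. Shut: x -30 mm in the balance's frame.
- tare (a joint): Blue tare key at the left of the console: 0 = up, 0.004 m = fully down; springs back; 1.8 N starts it, 4.2 N holds it fully down.
- tare_top (a point): Centre of the top of the blue tare key, 22 (x) x 32 (y) mm, 54 mm above the bench, 6 mm proud of the console; at x -120, y 63 mm in the balance's frame.
- pan (a point): Centre of the top of the round steel weighing pan (84 mm across) inside the chamber, 72 mm above the bench.
- dish: Loose aluminium weighing dish on the pan, 54 mm across, 14 mm high; origin under its centre.
- wax_ring: Loose blue wax ring lying flat, 29 mm across, 10 mm high, on the bench to the left of the balance; origin under its centre.
- brass_ring: Loose brass ring lying flat, 26 mm across, 6 mm high, on the bench to the right of the balance; origin under its centre.
- weight: Loose steel 100 g weight, 28 mm across, 42 mm high, standing to the right of the balance; origin under its centre.
- wax_block: Loose blue wax block 60 x 35 x 14 mm on the bench at the left; origin under its centre.
- brush: Loose bench brush with a red handle lying at the left along its own x; origin under it.
- file: Loose needle file, 185 mm long, wooden handle, lying at the right along its own x; origin under its middle.
- tweezers: Loose steel tweezers, 130 mm long, 9 mm high, lying at the right along its own x; origin under its middle.

How it is judged:
By the outcome, as a careful person would: the job done as asked, in the order asked, and still so for the second after the job is handed in, with the robot touching nothing.
It also fails if it takes over 58 s, if anything falls off the work surface, if the arm or the gripper's body presses on something with over 40 N, if the wrist force passes 120 N, or if a joint passes its speed limit or range.

ROBOT

A 6-joint arm with a two-finger parallel gripper is mounted at the origin on the work surface. World frame = base frame: x ahead of the robot, y to its left, z up, the work surface at z = 0. Lengths are in mm, angles in rad, forces in N, time in s.
With the tool pointing down it reaches from about 300 to 775 mm from the base axis. Payload 14.6 kg.
Tool frame: the origin (TCP) lies midway between the tips of the shut fingers; the grasp point (between the pads) lies 19 mm behind it; z points along the fingers, y is the line along which they close (so a half turn about z gives the same grasp; the last joint's range is limited). The gripper opens to 94 mm and grips with 3 to 60 N. Pads are 16 mm wide; open, the fingers measure 119 mm over their backs; the gripper's body (75 mm by 177 mm) begins 78 mm behind the grasp point.
Start: joints at [1.126, 0.3, 1.521, -0, 1.321, -0.067], TCP at [202.879, 511.204, 205.446] pointing down, gripper open.
Joint ranges: [-3.03, 3.03], [-0.79, 2.21], [0.23, 2.52], [-1.04, 4.18], [0, 3.07], [-2.55, 2.55]. Speed limits (rad/s): [2.22, 2.22, 2.57, 3.14, 3.14, 3.14].

INTERFACE

Orientations are given as a unit quaternion [x, y, z, w].
In Python, from plant import ctrl, optics, ticket, models gives the robot as it stands. The module is installed in compiled form; this text tells all that it offers.
- The arm moves only by the tool jog_arm, never from a script. Its argument "steps" is a list of rows, each an object with "xyz": the shift along the tool's x, y, z in mm, a list of three; "yaw": the turn about the tool's z in degrees. In form: [{"xyz": [dx, dy, dz], "yaw": yaw}, ...]. A call has 1 to 20 rows; each row shifts and turns the commanded pose from where the row before left it, along the tool's axes as they then stand; what a row does not reach is not made up. A row lasts 1/10 s, in which the tool goes at most 50 mm and 8.59 degrees, less where a joint would pass 70% of its speed; a pose out of reach is approached as far as the arm can. A call is refused whole if a number of a shift passes 50 or a number of a turn 8.59, either way. A call with a gripper value outside its range is refused whole. "jaw" is the finger opening in mm, from 0 to 94, set as the call begins (left out, the last holds). The fingers move at their own pace and stop on an object; "squeeze" is the grip in N (left out, the last holds). Time passes only in rows, so rows that do not move let the fingers close. It gives the time, the measured TCP pose, the force, the opening and the grip force at its end, in the units of the state.
- ctrl.read_state(): the state, without advancing time (a new reading comes with each control period).
- optics.read_camera(name): name is "scene" or "side" or "wrist"; returns a dict with "image" (420x560x3 uint8, red, green, blue), "mtx" (3x3 intrinsics, pixels), "eye" and "attitude" of the camera in the world. Camera axes: x right, y up, looking along -z (the intrinsics and any distortion apply to the point x, -y, -z); pixel columns grow to the right and rows downward; lengths in mm; the calibration is good to about 2 mm. A picture is of the moment at which its call begins. There is no depth.
- ticket.close_job(): hands the job in; it is judged then, once.
Trained networks look in a picture, given as the dict that the camera call returned (one of the last four; its "shot" number tells which), for a name from the list of things; names that differ only in an ending like _2 or _b are one class to them, and where a whole thing is asked for, a point or a joint stands for the part that bears it (a point fixed in the world has none). Each returns a list of dicts, best first, with "conf" (0 to 1); they miss things now and then, are a little off and sometimes report something else, mostly with a low value. They report only what shows in the picture. A call takes as long as a camera call.
- models.cut_out(query, picture): "pixels" (420x560 bool, what is visible of it).
- models.pinpoint(query, picture): "location" ([x, y, z] in mm, in world coordinates, good to about 4 mm: a listed point, or the origin of a listed thing).
The state is a dict: "time": time; "qpos": joint angles; "dq": joint speeds; "tau": joint torques, N m; "tcp_pos": TCP position; "eef_rot": TCP orientation; "force": force on the tool from outside, world axes, zero at the start; "torque": the same for the moment, N m; "grip_width": finger opening in mm; "grasp_force": force on a finger pad.
Only numpy, scipy, OpenCV 4.12 (cv2) and the standard library are available. Lean on these libraries where they do the work, as an engineer would, in place of code of your own. Each camera call takes 0.05 s, during which the arm holds its last target. There are 200 camera calls.

## Working session

There is one attempt and no reset: what is moved stays moved. The work goes in short steps, Python scripts to look and compute and a tool call to move; the robot and the scene stay as the last step left them, time stands still between calls to the robot, and variables do not carry over. Pictures are saved under pics/ and viewed, at most 10 in all, crops included, and the job is handed in when it is done.

Besides the shell and the picture viewer there is one more tool, called after ">>>" by a JSON object that holds its "op" and its "data", one argument or row to a line. jog_arm: Moves the arm, as the interface text tells. Its arguments: {"type":"object","properties":{"steps":{"type":"array","items":{"type":"object","properties":{"xyz":{"type":"array","items":{"type":"number"}},"yaw":{"type":"number"}}}},"jaw":{"type":"number"},"squeeze":{"type":"number"}},"required":["steps"]}

```bash
mkdir -p pics
python3 - <<'E'
from plant import ctrl, optics, models
import cv2, numpy as np
s=ctrl.read_state(); print({k:np.round(s[k],3) for k in ("time","tcp_pos","eef_rot","force","grip_width")})
ims=[]
for c in ("scene","side"):
    p=optics.read_camera(c); ims.append(p["image"])
    print(c,np.round(p["eye"]),np.round(p["attitude"],3))
    for q in ("lid_ledge","door_ledge","tare_top","pan","balance"):
        for r in models.pinpoint(q,p)[:2]: print(q,np.round(r["location"],1),round(r["conf"],2))
    cv2.imwrite(f"pics/{c}1.png",p["image"][:,:,::-1])
E
```

```text
{'time': np.float64(0.0), 'tcp_pos': array([202.759, 510.962, 204.862]), 'eef_rot': array([ 0.188,  0.982, -0.001, -0.   ]), 'force': array([-0.764, -0.367, -0.921]), 'grip_width': np.float64(93.817)}
scene [1538.  811. 1271.] [0.172 0.371 0.831 0.377]
lid_ledge [ 612.4 -127.7  175.7] 0.8
door_ledge [636.9 -32.8 115.2] 0.67
tare_top [470.2 -52.6  53.8] 0.56
pan [ 598.2 -125.9   74.4] 0.8
balance [ 582.1 -125.2    3. ] 0.63
side [ 414.  391. 1488.] [-0.029  0.153  0.967 -0.204]
lid_ledge [ 611.5 -131.2  172.2] 0.89
door_ledge [634.7 -31.1 117.2] 0.87
tare_top [469.8 -51.4  52.5] 0.54
pan [ 599.5 -129.2   72.8] 0.66
balance [ 580.5 -132.5   -2.5] 0.76
```

View pics/scene1.png

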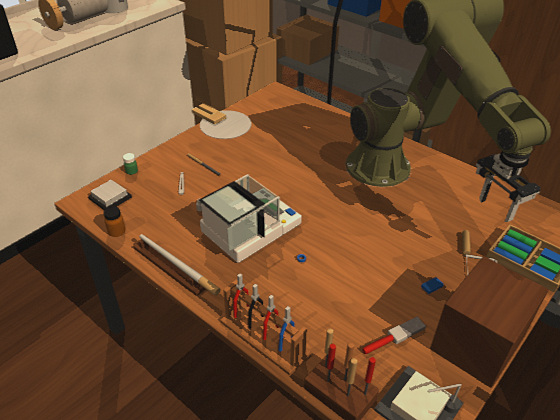

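View pics/side1.png

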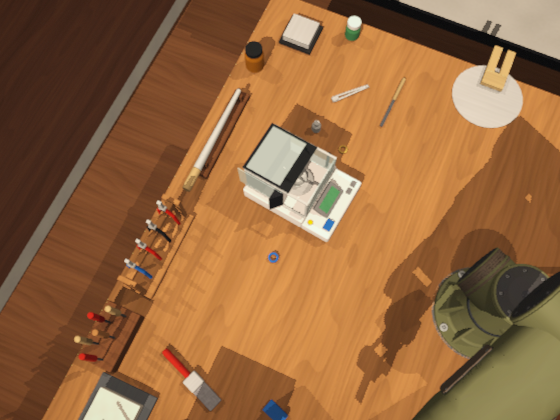

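The scene view shows the balance at about pixel (250,215), with the lid and door both partly open to the rear. The side view shows it at about (300,185): tare key (329,225), door ledge (285,200), wax ring (274,257). Next I fit the balance pose to the detected points.

```bash
cat > h.py <<'E'
import numpy as np, json
from scipy.optimize import least_squares
from scipy.spatial.transform import Rotation as R
from plant import ctrl, optics, models
def fit(obs):
    # obs: list (name, loc, weight); params cx,cy,yaw,lid,door (mm)
    def m(n,p):
        b={"lid_ledge":(-30+p[3],0),"door_ledge":(-30+p[4],98),"tare_top":(-120,63),"pan":(15,0),"balance":(0,0)}[n]
        c,s=np.cos(p[2]),np.sin(p[2]); return np.array([p[0]+c*b[0]-s*b[1],p[1]+s*b[0]+c*b[1]])
    f=lambda p: np.concatenate([w*(m(n,p)-np.array(l[:2])) for n,l,w in obs if n!="pan"])
    r=least_squares(f,[581,-129,-.1,60,70],loss="soft_l1",x_scale=[1,1,.01,1,1]); return r.x,f(r.x)
def todelta(p,xb,yb,z):
    """tool-frame shift from the present pose to balance point xb,yb, height z; yaw deg so that tool x = balance -x"""
    s=ctrl.read_state(); c,sn=np.cos(p[2]),np.sin(p[2])
    t=np.array([p[0]+c*xb-sn*yb,p[1]+sn*xb+c*yb,z]); A=R.from_quat(s["eef_rot"])
    d=A.inv().apply(t-s["tcp_pos"]); tx=A.apply([1,0,0])
    want=p[2]+np.pi; e=(want-np.arctan2(tx[1],tx[0])+np.pi)%(2*np.pi)-np.pi
    return t,d,-np.degrees(e)
def look(names,cams,wts={}):
    o=[]
    for c in cams:
        p=optics.read_camera(c)
        for q in names:
            r=models.pinpoint(q,p)
            if r and r[0]["conf"]>.4: o.append((q,[float(v) for v in r[0]["location"]],1)); print(c,q,np.round(r[0]["location"],1),round(r[0]["conf"],2))
    return o
E
python3 - <<'E'
from h import *
o=look(("lid_ledge","door_ledge","tare_top","balance"),("scene","side"))
o+=[("lid_ledge",[612.4,-127.7],1),("door_ledge",[636.9,-32.8],1),("tare_top",[470.2,-52.6],1),("balance",[582.1,-125.2],1),("lid_ledge",[611.5,-131.2],1),("door_ledge",[634.7,-31.1],1),("tare_top",[469.8,-51.4],1),("balance",[580.5,-132.5],1)]
json.dump(o,open("obs.json","w"))
p,r=fit(o); print(np.round(p,3),np.round(r,1))
print(*[np.round(v,1) for v in todelta(p,p[4]-30+35,110,260)])
E
```

```text
scene lid_ledge [ 611.7 -129.1  175.3] 0.86
scene door_ledge [637.6 -34.9 114.8] 0.81
scene tare_top [470.  -49.6  53.1] 0.46
scene balance [ 5.816e+02 -1.252e+02  5.000e-01] 0.69
side lid_ledge [ 610.5 -127.5  173.4] 0.68
side door_ledge [636.2 -33.4 117.4] 0.67
side tare_top [468.4 -54.5  54.6] 0.52
side balance [ 580.3 -129.4   -3.1] 0.94
[ 5.81950e+02 -1.26235e+02 -1.01000e-01  5.97250e+01  7.48580e+01] [-0.2 -0.1 -1.1  1.6 -1.1 -1.9  0.3 -1.   1.  -1.7  0.3  0.1  0.5  3.
  1.6  3.2 -0.9 -1.5 -0.4 -0.5 -1.3  1.1 -0.2 -1.   0.   2.   1.8 -2.2
 -0.9 -0.1  1.4  6.3]
[672.5 -24.8 260. ] [-634.2 -325.   -54.5] -15.9
```

>>> {"op": "jog_arm", "data": {
  "jaw": 0,
  "steps": [
    {"xyz": [-10, -5, -5]},
    {"xyz": [-20, -10, -5]},
    {"xyz": [-30, -15, -5]},
    {"xyz": [-34, -17, -5]},
    {"xyz": [-34, -17, -5]},
    {"xyz": [-34, -17, -5]},
    {"xyz": [-34, -17, -5]},
    {"xyz": [-34, -17, -5]},
    {"xyz": [-34, -17, -5]},
    {"xyz": [-34, -17, -5]},
    {"xyz": [-34, -17, -5]},
    {"xyz": [-34, -17, 0]},
    {"xyz": [-34, -17, 0]},
    {"xyz": [-34, -17, 0]},
    {"xyz": [-34, -17, 0]},
    {"xyz": [-34, -17, 0]},
    {"xyz": [-34, -17, 0]},
    {"xyz": [-30, -15, 0]},
    {"xyz": [-20, -10, 0]},
    {"xyz": [-10, -5, 0]}
  ]
}}

```text
schema error: expected keys xyz, yaw
```

>>> {"op": "jog_arm", "data": {
  "steps": [
    {"xyz": [0, 0, 0], "yaw": -5},
    {"xyz": [0, 0, 0], "yaw": -6},
    {"xyz": [0, 0, 0], "yaw": -5},
    {"xyz": [0, 0, 0]},
    {"xyz": [0, 0, 0]}
  ]
}}

```text
schema error: expected keys xyz, yaw
```

Run:
```python
from h import *
import cv2
p=optics.read_camera("wrist"); cv2.imwrite("pics/w1.png",p["image"][:,:,::-1])
o=json.load(open("obs.json"))
n=look(("lid_ledge","door_ledge","tare_top","balance"),("wrist","wrist"))
p,r=fit(o+n+n); print(np.round(p,3),np.round(r,1)[-16:])
json.dump(list(p),open("p.json","w"));json.dump(o+n+n,open("obs.json","w"))
s=ctrl.read_state();print(s["time"],s["tcp_pos"],s["force"])
print(*[np.round(v,1) for v in todelta(p,p[4]-30+28,104,97)])
```

```text
[ 5.81950e+02 -1.26235e+02 -1.01000e-01  5.97250e+01  7.48580e+01] [-0.9 -1.5 -0.4 -0.5 -1.3  1.1 -0.2 -1.   0.   2.   1.8 -2.2 -0.9 -0.1
  1.4  6.3]
1.65 [202.90259238 511.19602353 205.41769592] [-0.05371309 -0.92320023  0.33969046]
[664.9 -30.1  97. ] [-629.1 -332.7  108.4] -15.9
```

View pics/w1.png

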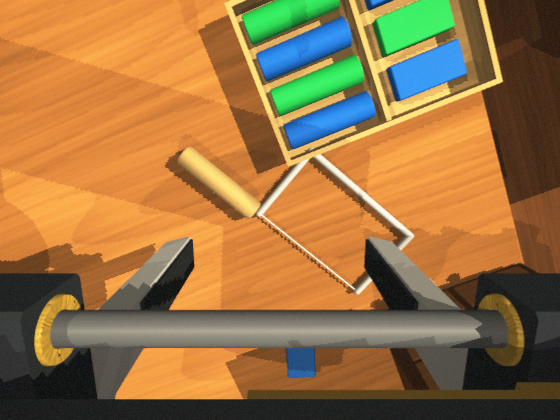

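The moves were refused because every row needs a yaw. The wrist picture is still the start view, with a saw frame at about (330,220) and a box at (360,70). I'll resend the moves.

>>> {"op": "jog_arm", "data": {
  "jaw": 0,
  "steps": [
    {"xyz": [-10, -5, -5], "yaw": 0},
    {"xyz": [-20, -10, -5], "yaw": 0},
    {"xyz": [-30, -15, -5], "yaw": 0},
    {"xyz": [-34, -17, -5], "yaw": 0},
    {"xyz": [-34, -17, -5], "yaw": 0},
    {"xyz": [-34, -17, -5], "yaw": 0},
    {"xyz": [-34, -17, -5], "yaw": 0},
    {"xyz": [-34, -17, -5], "yaw": 0},
    {"xyz": [-34, -17, -5], "yaw": 0},
    {"xyz": [-34, -17, -5], "yaw": 0},
    {"xyz": [-34, -17, -5], "yaw": 0},
    {"xyz": [-34, -17, 0], "yaw": 0},
    {"xyz": [-34, -17, 0], "yaw": 0},
    {"xyz": [-34, -17, 0], "yaw": 0},
    {"xyz": [-34, -17, 0], "yaw": 0},
    {"xyz": [-34, -17, 0], "yaw": 0},
    {"xyz": [-34, -17, 0], "yaw": 0},
    {"xyz": [-30, -15, 0], "yaw": 0},
    {"xyz": [-20, -10, 0], "yaw": 0},
    {"xyz": [-10, -5, 0], "yaw": 0}
  ]
}}

```text
time: 3.65
tcp_pos: [647.5, 12.1, 260.3]
eef_rot: [0.189, 0.982, -0.0, -0.0]
force: [0.2, 0.4, 0.6]
grip_width: -0.2
grasp_force: 0.0
```

>>> {"op": "jog_arm", "data": {
  "steps": [
    {"xyz": [0, 0, 0], "yaw": -5},
    {"xyz": [0, 0, 0], "yaw": -6},
    {"xyz": [0, 0, 0], "yaw": -5},
    {"xyz": [0, 0, 0], "yaw": 0},
    {"xyz": [0, 0, 0], "yaw": 0}
  ]
}}

```text
time: 4.15
tcp_pos: [646.7, 14.5, 260.8]
eef_rot: [0.05, 0.999, 0.0, 0.0]
force: [-0.1, 0.0, -0.7]
grip_width: 0.4
grasp_force: 0.0
```

Run:
```python
from h import *
import cv2
p=optics.read_camera("wrist"); cv2.imwrite("pics/w2.png",p["image"][:,:,::-1])
o=json.load(open("obs.json"))
n=look(("lid_ledge","door_ledge","tare_top","balance"),("wrist","wrist"))
p,r=fit(o+n+n); print(np.round(p,3),np.round(r,1)[-16:])
json.dump(list(p),open("p.json","w"));json.dump(o+n+n,open("obs.json","w"))
s=ctrl.read_state();print(s["time"],s["tcp_pos"],s["force"])
print(*[np.round(v,1) for v in todelta(p,p[4]-30+28,104,97)])
```

```text
wrist lid_ledge [ 611.  -129.7  175.2] 0.95
wrist door_ledge [639.5 -37.9 112.9] 0.97
wrist tare_top [468.  -53.1  51.4] 0.79
wrist balance [ 576.  -126.     0.9] 0.89
wrist lid_ledge [ 609.3 -133.1  173.1] 0.64
wrist balance [ 5.777e+02 -1.285e+02 -2.000e-01] 0.85
[ 5.80785e+02 -1.27196e+02 -1.05000e-01  6.02740e+01  7.65390e+01] [ 1.6  2.7  3.1  1.3 -0.1 -0.7 -2.2  3.3  0.   1.1  4.8 -1.2  1.6  2.7
  3.1  1.3]
4.7 [646.92831838  14.37464238 260.41421132] [-0.03390007 -0.13842899  0.20842939]
[665.8 -31.6  97. ] [-23.3 -43.8 163.4] 0.3
```

View pics/w2.png

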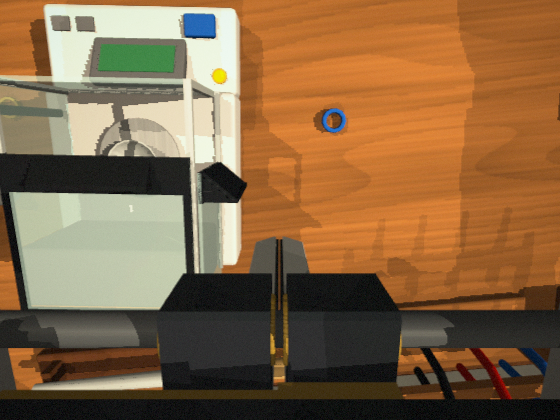

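The wrist view shows the tare key at (199,26), the door ledge wedge with its outer corner at (245,187), and the lid ledge along row ~185. The shut fingers are at (278,240), outside the door. I'll check the fit by projecting it.

Run:
```python
from h import *
import cv2
p=json.load(open("p.json")); c=optics.read_camera("wrist"); A=R.from_quat(c["attitude"]).as_matrix()
pr=lambda xb,yb,z:(lambda v:tuple(np.round((c["mtx"]@v/v[2])[:2]).astype(int)))((A.T@(np.array([p[0]+np.cos(p[2])*xb-np.sin(p[2])*yb,p[1]+np.sin(p[2])*xb+np.cos(p[2])*yb,z])-c["eye"]))*[1,-1,-1])
im=c["image"][:,:,::-1].copy(); print(c["eye"],[k for k in c])
L,D=p[3]-30,p[4]-30
for q in [(-131,47,54),(-131,79,54),(-109,47,54),(-109,79,54),(D,83,156),(D,113,156),(D,113,70),(L,46,180),(L,-46,180),(L,46,167),(L+115,46,167),(-140,100,48),(140,100,62),(-55,100,62)]:
    cv2.circle(im,tuple(map(int,pr(*q))),2,(0,0,255),-1)
cv2.imwrite("pics/w3.png",cv2.resize(im[:330,:300],None,fx=1.8,fy=1.8,interpolation=cv2.INTER_CUBIC))
```

```text
[579.79407457  21.11646652 439.51736254] ['image', 'mtx', 'eye', 'attitude', 'shot']
```

View pics/w3.png

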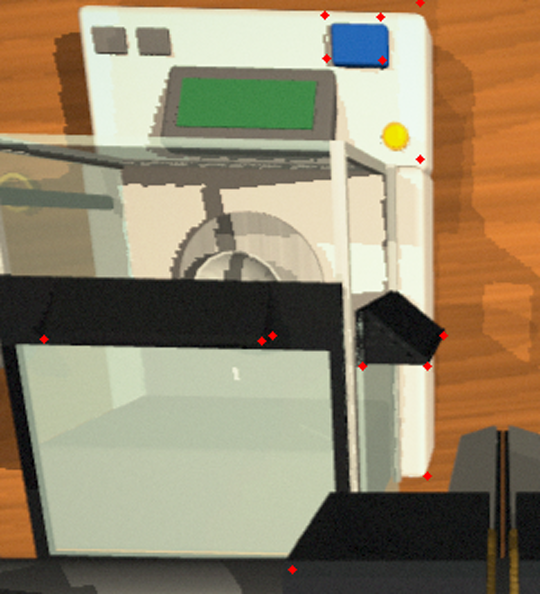

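The projected door-ledge corners fall on the wedge to within about 2 mm. The console points are about 3 mm off, which is acceptable for the key. Next I go down beside the door, behind its ledge.

>>> {"op": "jog_arm", "data": {
  "steps": [
    {"xyz": [-8, -14, 0], "yaw": 0},
    {"xyz": [-8, -15, 0], "yaw": 0},
    {"xyz": [-7, -15, 0], "yaw": 0},
    {"xyz": [0, 0, 10], "yaw": 0},
    {"xyz": [0, 0, 20], "yaw": 0},
    {"xyz": [0, 0, 25], "yaw": 0},
    {"xyz": [0, 0, 25], "yaw": 0},
    {"xyz": [0, 0, 25], "yaw": 0},
    {"xyz": [0, 0, 20], "yaw": 0},
    {"xyz": [0, 0, 20], "yaw": 0},
    {"xyz": [0, 0, 10], "yaw": 0},
    {"xyz": [0, 0, 8], "yaw": 0},
    {"xyz": [0, 0, 0], "yaw": 0}
  ]
}}

```text
time: 6.05
tcp_pos: [665.2, -31.7, 96.6]
eef_rot: [0.049, 0.999, 0.0, -0.001]
force: [0.1, 0.5, 0.6]
grip_width: 0.5
grasp_force: 0.0
```

>>> {"op": "jog_arm", "data": {
  "steps": [
    {"xyz": [3, 0, 0], "yaw": 0},
    {"xyz": [3, 0, 0], "yaw": 0},
    {"xyz": [3, 0, 0], "yaw": 0},
    {"xyz": [3, 0, 0], "yaw": 0},
    {"xyz": [2, 0, 0], "yaw": 0},
    {"xyz": [2, 0, 0], "yaw": 0},
    {"xyz": [2, 0, 0], "yaw": 0},
    {"xyz": [2, 0, 0], "yaw": 0},
    {"xyz": [2, 0, 0], "yaw": 0},
    {"xyz": [2, 0, 0], "yaw": 0},
    {"xyz": [2, 0, 0], "yaw": 0},
    {"xyz": [2, 0, 0], "yaw": 0},
    {"xyz": [2, 0, 0], "yaw": 0},
    {"xyz": [2, 0, 0], "yaw": 0}
  ]
}}

```text
time: 7.45
tcp_pos: [633.5, -28.5, 97.5]
eef_rot: [0.049, 0.999, 0.0, 0.0]
force: [2.1, 1.2, 0.1]
grip_width: 0.4
grasp_force: 0.6
```

>>> {"op": "jog_arm", "data": {
  "steps": [
    {"xyz": [3, 0, 0], "yaw": 0},
    {"xyz": [3, 0, 0], "yaw": 0},
    {"xyz": [3, 0, 0], "yaw": 0},
    {"xyz": [3, 0, 0], "yaw": 0},
    {"xyz": [3, 0, 0], "yaw": 0},
    {"xyz": [3, 0, 0], "yaw": 0},
    {"xyz": [3, 0, 0], "yaw": 0},
    {"xyz": [3, 0, 0], "yaw": 0},
    {"xyz": [3, 0, 0], "yaw": 0},
    {"xyz": [3, 0, 0], "yaw": 0},
    {"xyz": [3, 0, 0], "yaw": 0},
    {"xyz": [3, 0, 0], "yaw": 0},
    {"xyz": [3, 0, 0], "yaw": 0},
    {"xyz": [3, 0, 0], "yaw": 0},
    {"xyz": [3, 0, 0], "yaw": 0},
    {"xyz": [3, 0, 0], "yaw": 0},
    {"xyz": [2, 0, 0], "yaw": 0},
    {"xyz": [2, 0, 0], "yaw": 0},
    {"xyz": [1, 0, 0], "yaw": 0},
    {"xyz": [1, 0, 0], "yaw": 0}
  ]
}}

```text
time: 9.45
tcp_pos: [579.9, -23.2, 97.5]
eef_rot: [0.049, 0.999, -0.0, 0.0]
force: [2.1, 0.1, 0.1]
grip_width: 0.6
grasp_force: 0.6
```

>>> {"op": "jog_arm", "data": {
  "steps": [
    {"xyz": [1, 0, 0], "yaw": 0},
    {"xyz": [1, 0, 0], "yaw": 0},
    {"xyz": [1, 0, 0], "yaw": 0}
  ]
}}

```text
time: 9.75
tcp_pos: [576.9, -22.9, 97.4]
eef_rot: [0.049, 0.999, 0.0, 0.0]
force: [1.5, 1.1, -0.2]
grip_width: 0.2
grasp_force: 0.6
```

>>> {"op": "jog_arm", "data": {
  "steps": [
    {"xyz": [1, 0, 0], "yaw": 0},
    {"xyz": [1, 0, 0], "yaw": 0}
  ]
}}

```text
time: 9.95
tcp_pos: [574.9, -22.7, 97.4]
eef_rot: [0.049, 0.999, -0.0, 0.0]
force: [1.9, 1.3, 0.1]
grip_width: 0.6
grasp_force: 0.6
```

>>> {"op": "jog_arm", "data": {
  "steps": [
    {"xyz": [1, 0, 0], "yaw": 0},
    {"xyz": [1, 0, 0], "yaw": 0}
  ]
}}

```text
time: 10.15
tcp_pos: [574.6, -22.7, 97.6]
eef_rot: [0.049, 0.999, -0.0, 0.002]
force: [23.7, -1.0, -12.0]
grip_width: 1.1
grasp_force: 11.8
```

>>> {"op": "jog_arm", "data": {
  "steps": [
    {"xyz": [0.5, 0, 0], "yaw": 0},
    {"xyz": [0.5, 0, 0], "yaw": 0}
  ]
}}

```text
time: 10.35
tcp_pos: [574.7, -22.7, 97.7]
eef_rot: [0.049, 0.999, -0.0, 0.004]
force: [29.8, -0.1, -14.7]
grip_width: 0.5
grasp_force: 15.1
```

>>> {"op": "jog_arm", "data": {
  "steps": [
    {"xyz": [0.5, 0, 0], "yaw": 0},
    {"xyz": [0.5, 0, 0], "yaw": 0}
  ]
}}

```text
time: 10.55
tcp_pos: [574.7, -22.7, 97.7]
eef_rot: [0.05, 0.999, -0.0, 0.005]
force: [40.9, -1.4, -20.4]
grip_width: 0.6
grasp_force: 19.9
```

>>> {"op": "jog_arm", "data": {
  "steps": [
    {"xyz": [0.5, 0, 0], "yaw": 0},
    {"xyz": [0.5, 0, 0], "yaw": 0}
  ]
}}

```text
time: 10.75
tcp_pos: [574.7, -22.8, 97.8]
eef_rot: [0.05, 0.999, -0.0, 0.006]
force: [49.4, -2.6, -24.9]
grip_width: 0.7
grasp_force: 24.6
```

I batched those last nudges too eagerly. The door hit its solid stop at TCP x 574.7. I'll back off now and go one call at a time near the next stop.

>>> {"op": "jog_arm", "data": {
  "steps": [
    {"xyz": [-3, 0, 0], "yaw": 0},
    {"xyz": [-5, 0, 0], "yaw": 0},
    {"xyz": [-8, 0, 0], "yaw": 0},
    {"xyz": [0, 0, -15], "yaw": 0},
    {"xyz": [0, 0, -30], "yaw": 0},
    {"xyz": [0, 0, -35], "yaw": 0},
    {"xyz": [0, 0, -35], "yaw": 0},
    {"xyz": [-20, 0, -30], "yaw": 0},
    {"xyz": [-35, 0, -15], "yaw": 0},
    {"xyz": [-25, 0, 0], "yaw": 0},
    {"xyz": [0, 0, 0], "yaw": 0}
  ]
}}

```text
time: 11.85
tcp_pos: [666.8, -32.0, 257.7]
eef_rot: [0.049, 0.999, -0.0, 0.0]
force: [0.1, 0.1, -1.2]
grip_width: 0.5
grasp_force: 0.0
```

Run:
```python
from h import *
import cv2
c=optics.read_camera("wrist"); cv2.imwrite("pics/w4.png",c["image"][:,:,::-1])
n=look(("lid_ledge","door_ledge","tare_top","balance"),("wrist",))
n+=look(("door_ledge",),("scene","side"))
o=[q for q in json.load(open("obs.json")) if q[0]!="door_ledge"]
p,r=fit(o+n+n);print(np.round(p,3)); json.dump(list(p),open("p.json","w"))
s=ctrl.read_state();print(s["time"],s["tcp_pos"],s["force"])
print(*[np.round(v,1) for v in todelta(p,p[3]-30+30,0,172)])
```

```text
wrist lid_ledge [ 612.7 -129.5  177.1] 0.96
wrist door_ledge [565.7 -25.1 114.6] 0.94
wrist tare_top [ 526.  -299.2   -4.7] 0.46
wrist balance [ 583.8 -127.3    3.5] 0.82
scene door_ledge [566.1 -27.2 114. ] 0.91
side door_ledge [567.8 -24.6 118.1] 0.86
[ 5.81779e+02 -1.26938e+02 -9.90000e-02  5.96390e+01  4.69800e+00]
12.35 [665.2625582  -31.62551444 257.80464128] [ 0.3401665   0.46586711 -0.15633626]
[ 641.1 -132.8  172. ] [  14.1 -103.1   85.8] 0.0
```

View pics/w4.png

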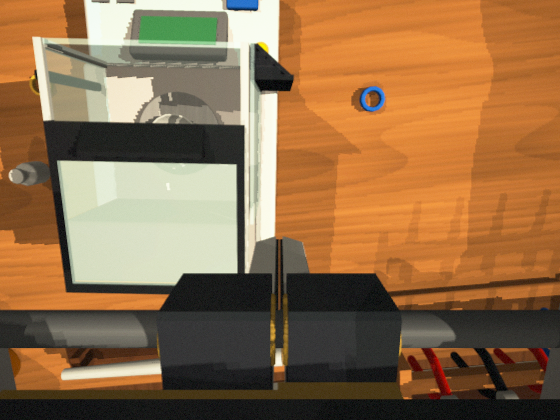

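The door is shut: its ledge at (272,70) sits at the front and its front edge lies flush with the front frame at (252,45). The lid ledge is at (140,145), still open. Next I move over the lid, behind that ledge.

>>> {"op": "jog_arm", "data": {
  "steps": [
    {"xyz": [0, -15, 0], "yaw": 0},
    {"xyz": [3, -25, 0], "yaw": 0},
    {"xyz": [4, -25, 0], "yaw": 0},
    {"xyz": [4, -25, 0], "yaw": 0},
    {"xyz": [3, -13, 10], "yaw": 0},
    {"xyz": [0, 0, 20], "yaw": 0},
    {"xyz": [0, 0, 20], "yaw": 0},
    {"xyz": [0, 0, 15], "yaw": 0},
    {"xyz": [0, 0, 10], "yaw": 0},
    {"xyz": [0, 0, 6], "yaw": 0},
    {"xyz": [0, 0, 4], "yaw": 0},
    {"xyz": [0, 0, 0], "yaw": 0}
  ]
}}

```text
time: 13.55
tcp_pos: [641.5, -132.7, 172.4]
eef_rot: [0.049, 0.999, -0.0, 0.0]
force: [-0.0, -0.5, -0.3]
grip_width: -0.1
grasp_force: 0.0
```

>>> {"op": "jog_arm", "data": {
  "steps": [
    {"xyz": [2, 0, 0], "yaw": 0},
    {"xyz": [2, 0, 0], "yaw": 0},
    {"xyz": [2, 0, 0], "yaw": 0},
    {"xyz": [2, 0, 0], "yaw": 0},
    {"xyz": [2, 0, 0], "yaw": 0},
    {"xyz": [2, 0, 0], "yaw": 0},
    {"xyz": [2, 0, 0], "yaw": 0},
    {"xyz": [2, 0, 0], "yaw": 0},
    {"xyz": [2, 0, 0], "yaw": 0},
    {"xyz": [2, 0, 0], "yaw": 0},
    {"xyz": [2, 0, 0], "yaw": 0},
    {"xyz": [2, 0, 0], "yaw": 0},
    {"xyz": [2, 0, 0], "yaw": 0},
    {"xyz": [2, 0, 0], "yaw": 0},
    {"xyz": [2, 0, 0], "yaw": 0}
  ]
}}

```text
time: 15.05
tcp_pos: [611.4, -129.8, 172.5]
eef_rot: [0.049, 0.999, 0.0, 0.0]
force: [1.4, 0.4, -0.2]
grip_width: 0.1
grasp_force: 0.6
```

>>> {"op": "jog_arm", "data": {
  "steps": [
    {"xyz": [2, 0, 0], "yaw": 0},
    {"xyz": [2, 0, 0], "yaw": 0},
    {"xyz": [2, 0, 0], "yaw": 0},
    {"xyz": [2, 0, 0], "yaw": 0},
    {"xyz": [2, 0, 0], "yaw": 0},
    {"xyz": [2, 0, 0], "yaw": 0},
    {"xyz": [2, 0, 0], "yaw": 0},
    {"xyz": [2, 0, 0], "yaw": 0},
    {"xyz": [2, 0, 0], "yaw": 0},
    {"xyz": [2, 0, 0], "yaw": 0},
    {"xyz": [2, 0, 0], "yaw": 0},
    {"xyz": [2, 0, 0], "yaw": 0},
    {"xyz": [2, 0, 0], "yaw": 0},
    {"xyz": [2, 0, 0], "yaw": 0},
    {"xyz": [2, 0, 0], "yaw": 0},
    {"xyz": [2, 0, 0], "yaw": 0},
    {"xyz": [2, 0, 0], "yaw": 0},
    {"xyz": [2, 0, 0], "yaw": 0},
    {"xyz": [2, 0, 0], "yaw": 0},
    {"xyz": [2, 0, 0], "yaw": 0}
  ]
}}

```text
time: 17.05
tcp_pos: [571.6, -125.9, 172.4]
eef_rot: [0.049, 0.999, -0.0, -0.0]
force: [1.7, 1.0, -0.3]
grip_width: 0.4
grasp_force: 0.6
```

>>> {"op": "jog_arm", "data": {
  "steps": [
    {"xyz": [1, 0, 0], "yaw": 0},
    {"xyz": [1, 0, 0], "yaw": 0},
    {"xyz": [1, 0, 0], "yaw": 0},
    {"xyz": [1, 0, 0], "yaw": 0},
    {"xyz": [0.5, 0, 0], "yaw": 0}
  ]
}}

```text
time: 17.55
tcp_pos: [567.2, -125.5, 172.5]
eef_rot: [0.049, 0.999, -0.0, 0.0]
force: [0.3, 1.5, 0.1]
grip_width: 0.4
grasp_force: 0.6
```

>>> {"op": "jog_arm", "data": {
  "steps": [
    {"xyz": [0.5, 0, 0], "yaw": 0},
    {"xyz": [0.5, 0, 0], "yaw": 0},
    {"xyz": [0.5, 0, 0], "yaw": 0}
  ]
}}

```text
time: 17.85
tcp_pos: [565.8, -125.3, 172.5]
eef_rot: [0.049, 0.999, 0.0, 0.0]
force: [1.3, -0.1, -0.7]
grip_width: 0.2
grasp_force: 0.6
```

>>> {"op": "jog_arm", "data": {
  "steps": [
    {"xyz": [0.5, 0, 0], "yaw": 0},
    {"xyz": [0.5, 0, 0], "yaw": 0}
  ]
}}

```text
time: 18.05
tcp_pos: [564.8, -125.2, 172.5]
eef_rot: [0.049, 0.999, -0.0, 0.0]
force: [1.8, 1.4, 0.5]
grip_width: 0.4
grasp_force: 0.6
```

>>> {"op": "jog_arm", "data": {
  "steps": [
    {"xyz": [0.5, 0, 0], "yaw": 0},
    {"xyz": [0.5, 0, 0], "yaw": 0}
  ]
}}

```text
time: 18.25
tcp_pos: [563.8, -125.1, 172.4]
eef_rot: [0.049, 0.999, -0.0, 0.0]
force: [2.4, 0.8, 0.5]
grip_width: 0.6
grasp_force: 0.6
```

>>> {"op": "jog_arm", "data": {
  "steps": [
    {"xyz": [0.5, 0, 0], "yaw": 0},
    {"xyz": [0.5, 0, 0], "yaw": 0}
  ]
}}

```text
time: 18.45
tcp_pos: [562.7, -125.0, 172.4]
eef_rot: [0.049, 0.999, -0.0, -0.0]
force: [1.6, 1.3, -0.7]
grip_width: 0.5
grasp_force: 0.6
```

>>> {"op": "jog_arm", "data": {
  "steps": [
    {"xyz": [0.5, 0, 0], "yaw": 0},
    {"xyz": [0.5, 0, 0], "yaw": 0}
  ]
}}

```text
time: 18.65
tcp_pos: [562.1, -124.9, 172.5]
eef_rot: [0.049, 0.999, -0.0, 0.0]
force: [6.7, 0.6, -2.5]
grip_width: 0.7
grasp_force: 3.2
```

>>> {"op": "jog_arm", "data": {
  "steps": [
    {"xyz": [0.3, 0, 0], "yaw": 0},
    {"xyz": [0, 0, 0], "yaw": 0}
  ]
}}

```text
time: 18.85
tcp_pos: [562.1, -124.9, 172.5]
eef_rot: [0.049, 0.999, -0.0, 0.001]
force: [7.1, 0.2, -2.5]
grip_width: 0.1
grasp_force: 3.4
```

Lid is against its stop at about 7 N. The two stops give the balance's yaw as about -0.12. Next I back off, rise and go over the tare key.

>>> {"op": "jog_arm", "data": {
  "steps": [
    {"xyz": [-2, 0, 0], "yaw": 0},
    {"xyz": [-6, 0, 0], "yaw": 0},
    {"xyz": [0, 0, -15], "yaw": 0},
    {"xyz": [0, 0, -20], "yaw": 0},
    {"xyz": [5, 8, -10], "yaw": -1.4},
    {"xyz": [20, 15, 0], "yaw": 0},
    {"xyz": [30, 15, 0], "yaw": 0},
    {"xyz": [30, 15, 0], "yaw": 0},
    {"xyz": [15, 10, 0], "yaw": 0},
    {"xyz": [6, 5, 0], "yaw": 0},
    {"xyz": [0, 0, 0], "yaw": 0},
    {"xyz": [0, 0, 0], "yaw": 0}
  ]
}}

```text
time: 20.05
tcp_pos: [469.5, -50.1, 217.5]
eef_rot: [0.037, 0.999, -0.0, 0.0]
force: [-0.7, 0.1, -0.2]
grip_width: 0.7
grasp_force: 0.0
```

Run:
```python
from h import *
import cv2
n=look(("lid_ledge","door_ledge","tare_top","balance"),("wrist","scene","side"))
print(np.round(fit(n)[0],3))
p=[583.9,-127.6,-.122]; json.dump(p,open("p.json","w"))
c=optics.read_camera("wrist"); A=R.from_quat(c["attitude"]).as_matrix(); im=c["image"][:,:,::-1].copy()
for xb,yb,z in [(-131,47,54),(-131,79,54),(-109,47,54),(-109,79,54),(-120,63,54),(-140,100,48),(-140,-100,48),(-30,113,156),(-30,46,180),(-30,-46,180)]:
    w=np.array([p[0]+np.cos(p[2])*xb-np.sin(p[2])*yb,p[1]+np.sin(p[2])*xb+np.cos(p[2])*yb,z])
    v=(A.T@(w-c["eye"]))*[1,-1,-1]; v=c["mtx"]@v/v[2]; cv2.circle(im,(int(v[0]),int(v[1])),2,(0,0,255),-1)
cv2.imwrite("pics/w5.png",im)
s=ctrl.read_state();print(s["time"],s["tcp_pos"],s["force"])
print(*[np.round(v,1) for v in todelta(p,-121,65,60)])
```

```text
wrist tare_top [471.1 -54.   50.8] 0.62
wrist balance [ 577.7 -129.3    5.6] 0.78
scene lid_ledge [ 553.9 -123.7  175.8] 0.74
scene door_ledge [560.7 -27.1 116.8] 0.58
scene tare_top [469.1 -51.4  57.3] 0.64
scene balance [ 581.1 -123.3   -0.7] 0.93
side lid_ledge [ 553.6 -121.9  172.5] 0.56
side door_ledge [563.4 -26.1 118.3] 0.86
side tare_top [468.4 -51.3  52.3] 0.56
side balance [ 580.6 -132.5   -4.2] 0.72
[ 5.80861e+02 -1.27620e+02 -1.14000e-01  2.61700e+00 -2.80000e-01]
20.85 [469.00550207 -49.91794693 217.48574247] [0.25043308 0.17431353 1.46014033]
[471.7 -48.4  60. ] [ -2.6   1.8 157.5] 2.7
```

View pics/w5.png

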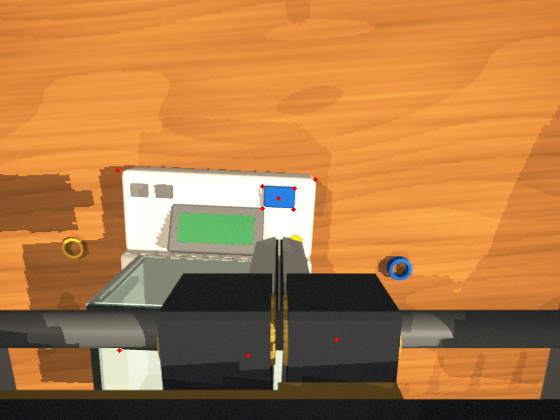

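The projected key corners match the blue key, centre (279,197), within about 1 px. The display hood ends at column ~263. Next I go down over the key, turning 2.7° to line up.

>>> {"op": "jog_arm", "data": {
  "steps": [
    {"xyz": [-2.6, 1.8, 5], "yaw": 2.7},
    {"xyz": [0, 0, 20], "yaw": 0},
    {"xyz": [0, 0, 30], "yaw": 0},
    {"xyz": [0, 0, 30], "yaw": 0},
    {"xyz": [0, 0, 30], "yaw": 0},
    {"xyz": [0, 0, 20], "yaw": 0},
    {"xyz": [0, 0, 12], "yaw": 0},
    {"xyz": [0, 0, 8], "yaw": 0},
    {"xyz": [0, 0, 2], "yaw": 0},
    {"xyz": [0, 0, 0], "yaw": 0}
  ]
}}

```text
time: 21.85
tcp_pos: [472.1, -48.4, 60.9]
eef_rot: [0.061, 0.998, -0.0, 0.0]
force: [0.9, 0.4, 0.3]
grip_width: 0.4
grasp_force: 0.0
```

>>> {"op": "jog_arm", "data": {
  "steps": [
    {"xyz": [0, 0, 2], "yaw": 0},
    {"xyz": [0, 0, 2], "yaw": 0},
    {"xyz": [0, 0, 1], "yaw": 0},
    {"xyz": [0, 0, 1], "yaw": 0},
    {"xyz": [0, 0, 1], "yaw": 0},
    {"xyz": [0, 0, 0.5], "yaw": 0},
    {"xyz": [0, 0, 0], "yaw": 0}
  ]
}}

```text
time: 22.55
tcp_pos: [471.8, -48.3, 53.0]
eef_rot: [0.061, 0.998, 0.0, 0.0]
force: [-0.6, 0.1, 2.7]
grip_width: 0.4
grasp_force: 1.2
```

Contact at 2.7 N, about where the key should start to move.

>>> {"op": "jog_arm", "data": {
  "steps": [
    {"xyz": [0, 0, 0.5], "yaw": 0},
    {"xyz": [0, 0, 0.5], "yaw": 0},
    {"xyz": [0, 0, 0.5], "yaw": 0},
    {"xyz": [0, 0, 0.5], "yaw": 0},
    {"xyz": [0, 0, 0.5], "yaw": 0},
    {"xyz": [0, 0, 0], "yaw": 0}
  ]
}}

```text
time: 23.15
tcp_pos: [471.8, -48.3, 50.5]
eef_rot: [0.061, 0.998, -0.0, 0.0]
force: [-0.5, 1.4, 4.4]
grip_width: 0.4
grasp_force: 1.9
```

>>> {"op": "jog_arm", "data": {
  "steps": [
    {"xyz": [0, 0, 0.4], "yaw": 0},
    {"xyz": [0, 0, 0.3], "yaw": 0},
    {"xyz": [0, 0, 0], "yaw": 0}
  ]
}}

```text
time: 23.45
tcp_pos: [471.8, -48.3, 50.0]
eef_rot: [0.061, 0.998, 0.0, 0.0]
force: [-2.2, 1.2, 7.5]
grip_width: 0.5
grasp_force: 4.0
```

>>> {"op": "jog_arm", "data": {
  "steps": [
    {"xyz": [0, 0, 0.3], "yaw": 0},
    {"xyz": [0, 0, 0], "yaw": 0},
    {"xyz": [0, 0, 0], "yaw": 0}
  ]
}}

```text
time: 23.75
tcp_pos: [471.8, -48.3, 49.9]
eef_rot: [0.061, 0.998, 0.0, 0.0]
force: [-2.9, 1.4, 11.4]
grip_width: 0.7
grasp_force: 5.4
```

The key is on its stop: z stays at 50 and the force rises to 11 N. I release it and lift clear.

>>> {"op": "jog_arm", "data": {
  "steps": [
    {"xyz": [0, 0, -1], "yaw": 0},
    {"xyz": [0, 0, -2], "yaw": 0},
    {"xyz": [0, 0, -3], "yaw": 0},
    {"xyz": [0, 0, -6], "yaw": 0},
    {"xyz": [0, 0, -15], "yaw": 0},
    {"xyz": [0, 0, -25], "yaw": 0},
    {"xyz": [0, 0, -30], "yaw": 0},
    {"xyz": [0, 0, -35], "yaw": 0},
    {"xyz": [0, 0, -35], "yaw": 0},
    {"xyz": [0, 30, -20], "yaw": 0},
    {"xyz": [0, 40, 0], "yaw": 0},
    {"xyz": [0, 40, 0], "yaw": 0},
    {"xyz": [0, 30, 0], "yaw": 0},
    {"xyz": [0, 0, 0], "yaw": 0}
  ]
}}

```text
time: 25.15
tcp_pos: [488.5, 93.3, 221.5]
eef_rot: [0.059, 0.998, 0.0, -0.0]
force: [0.4, -0.2, 1.1]
grip_width: 0.5
grasp_force: 0.0
```

Run:
```python
from h import *
import cv2
a=optics.read_camera("scene")["image"][160:275,180:320]; b=optics.read_camera("side")["image"][110:280,220:380]
f=lambda i:cv2.resize(i,(390,400),interpolation=cv2.INTER_CUBIC)
cv2.imwrite("pics/f.png",np.hstack([f(a),f(b)])[:,:,::-1]); print(ctrl.read_state()["time"])
```

```text
25.25
```

View pics/f.png

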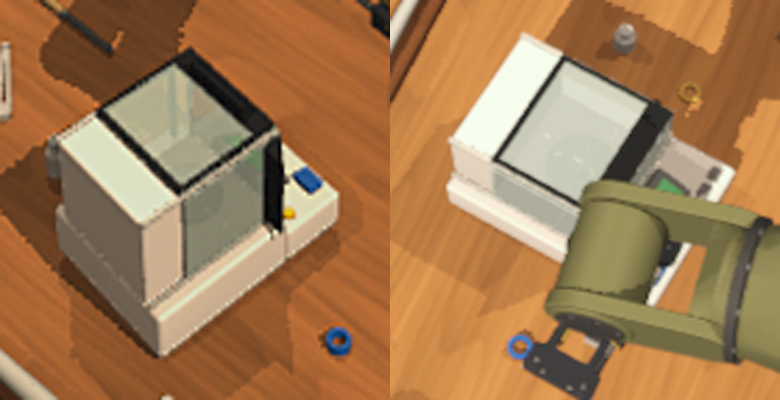

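Both views show the lid fully covering the shield (frame corners at (105,110), (275,130) and (180,190) in the left crop). The door is flush between the tower and the front frame, and the key is up at (307,180). The wax ring, brass ring and weight are in place.

```bash
python3 -c "
from plant import ticket; print(ticket.close_job())"
```

```text
the job is handed in; nothing more can be done
None
```

The lid and left door are fully shut, the tare key was pressed to its stop and came back up, and the job is handed in at about 25 s; against its stop the door took a brief push of about 49 N, harder than the gentle push you asked for.

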